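# Lock the guide carriage home and hold a gauging probe centred in its bore

### The job

Push the sliding guide carriage of the gauging station away from you, fully home past its spring detent. Then take the long probe rod with the cylindrical grip (not the ball-topped one) from the rack, lower it through the carriage's guide hole without its touching the bore or anything else of the station, and finish still holding it: upright, still and centred in the hole, its tip about half-way between the underside of the carriage and the target disc below. Leave the ball-topped rod in the rack and the loose board, loupe and pliers where they are.

Things in the scene. Friction and masses are not known exactly. Their poses are not given: they have to be found in the camera images.
- station: Fixed station: base 260 x 130 x 12 mm, two shafts along its x between dark end blocks (120 mm either side of the origin, 68 mm high) carrying the carriage; target disc; detent bracket (74 mm high, on the -y side, beyond the carriage's edge). Origin: centre of the underside, on the bench. +x: the way the carriage goes home, away from the robot (yaw up to 0.3 rad). All it carries counts as station.
- carriage (a joint): Travel of the guide carriage in m along the station's +x: 0 at the near end, 0.09 home against its stop. A spring detent resists with up to about 6 N from 0.078; at 0.085 it gives way and the carriage snaps on to 0.09 and stays. Elsewhere it slides with 1 N friction. Starts at 0 to 0.035.
- guide_mouth (a point): Centre of the guide hole at the top of its steel collar, 78 mm above the bench; moves with the carriage. The hole is vertical, 25 mm in diameter, right through; collar 36 mm across, 3 mm high; carriage plate 80 mm (x) x 100 mm (y) x 24 mm, top 75 mm and underside 51 mm above the bench. Axes as the station's.
- fin_mid (a point): Middle of the carriage's upright push fin: steel, 10 mm thick (x), 50 mm wide (y), 73 to 109 mm above the bench (this point at 91 mm), at the carriage's near end, 34 mm to -x of the hole's axis. Nothing between it and the robot is higher than 75 mm. Push its near face toward the station's +x.
- target_top (a point): Centre of the top of the target disc, steel, 44 mm across, fixed on the base, 20 mm above the bench; straight under the guide hole when the carriage is home.
- rack: Fixed grey rod rack 56 mm (x) x 150 mm (y) x 100 mm high: a top plate on two end walls, with two 14 mm holes on its y axis, 35 mm either side of the middle. Origin: centre of its underside. The rods hang upright in the holes, resting on their shoulders; which rod is in which hole varies.
- probe_grip (a point): Probe rod, loose, about 0.12 kg: this point is the middle of its black cylindrical grip, 24 mm in diameter, 50 mm high, upright in the rack (100 to 150 mm above the bench there). Below the grip a plain steel stem 10 mm in diameter and 95 mm long. +z points up along the rod.
- probe_tip (a point): Centre of the lower end of the probe rod's stem, 120 mm below the middle of the grip.
- ball_rod: The other rod in the rack, to be left there: a black ball knob 34 mm in diameter over a steel collar 24 mm across, shorter (its ball's top 43 mm above the rack), stem 10 mm in diameter and 60 mm long. Origin: on its axis at the underside of the collar.
- board: Loose bystander: small green circuit board 62 x 95 x 14 mm on the bench, origin under its centre.
- loupe: Loose bystander: black eye loupe 35 mm across, 32 mm high, origin under its centre.
- pliers: Loose bystander: blue-handled long-nose pliers 62 x 134 x 12 mm lying flat, origin under the centre.
- probe: The whole probe rod (see probe_grip); origin on its axis at the underside of the grip, 95 mm above its tip and 25 mm below the middle of the grip.
Not all that is in view belongs to the job. Leave any brown, orange or red look-alike of the probe alone.

How it is judged (in metres and radians):
On the way, in this order (a step that is already met when the one before it is completed fails the run):
1. the carriage is home, past its detent (value of joint carriage above 0.0875 m), for 0.2 s.
2. the probe rod's tip has gone down through the guide hole, with the carriage home (value of joint carriage above 0.0875 m and horizontal distance between probe_tip and guide_mouth below 0.007 m and height (world z) of probe_tip below 0.051 m), for 0.2 s.
At the end, for the whole second after the job is handed in: The carriage is home (joint above 0.0875 m); the fingers hold the probe rod (more than 1 N) at rest (below 20 mm/s), within 0.07 rad of upright, its tip within 4.5 mm of the hole's axis and 25.5 to 45.5 mm above the bench (half-way is 35.5 mm), touching nothing of the station (value of joint carriage above 0.0875 m and horizontal distance between probe_tip and guide_mouth below 0.0045 m and angle between probe_tip's own z axis and vertical below 0.07 rad and height (world z) of probe_tip between 0.0255 and 0.0455 m and linear speed of probe below 0.02 m/s and contact force between probe and station below 0.1 N and contact force between the fingers and probe above 1 N); the arm keeps its last pose, push and grip.
It fails at once if the probe rod touches the station (bore, carriage, target disc or base) (contact force between probe and station above 0.3 N).
It fails at once if the ball-topped rod is taken from the rack (distance of ball_rod from where it was at the start of the episode above 0.02 m).
It fails at once if the loose board, loupe or pliers are displaced by more than 30 mm (distance of any of board, loupe, pliers from where it was at the start of the episode above 0.03 m).
It also fails if it takes over 64 s, if anything falls off the work surface, if the arm or the gripper's body presses on something with over 40 N, if the wrist force passes 120 N, or if a joint passes its speed limit or range.

### The arm

A 6-joint arm with a two-finger parallel gripper is mounted at the origin on a cart in front of the work surface, level with it; the furniture and walls round the work are solid. World frame = base frame: x ahead of the robot, y to its left, z up, the work surface at z = 0. Lengths are in mm, angles in degrees, forces in N, time in s.
With the tool pointing down it reaches from about 300 to 850 mm from the base axis. Payload 4.2 kg.
Tool frame: the origin (TCP) lies on the front face of the gripper's body, between the roots of the fingers; the fingertips stand 78 mm ahead of it and the grasp point (between the pads) lies 60 mm ahead of it; x points along the fingers, y is the direction in which the jaws open and shut, and the axes are right-handed (so a half turn about x gives the same grasp; the last joint's range is limited). The gripper opens to 91 mm and grips with 3 to 60 N. Pads are 32 mm wide; open, the fingers measure 118 mm over their backs; the gripper's body (76 mm by 178 mm) begins 60 mm behind the grasp point.
Start: joints at [67.781, 18.312, 89.639, -0, 72.044, -1.146], TCP at [206.75, 536.553, 292.276] pointing down, gripper open.
Joint ranges: [-177.97, 177.97], [-48.28, 115.42], [12.27, 149.76], [-77.06, 257.06], [2.81, 150.46], [-146.56, 146.56]. Speed limits (degrees/s): [147.25, 147.25, 180, 180, 180, 180].

### API

Orientations are given as [roll, pitch, yaw] about the fixed x, y, z axes, in that order (R = Rz(yaw) Ry(pitch) Rx(roll)).
In Python, from workcell import status, viewer, env gives the robot as it stands. The module is installed in compiled form; this text tells all that it offers.
- The arm moves only by the tool move_arm, never from a script. Its argument "moves" is a list of rows, each a list of 3 entries, a list of its own where there are three numbers: the shift along the tool's x, y, z in cm, then the turn about the tool's x in rad, then the gripper's target within -1 to 1 (fully open at 1, half-way at 0, shut at -1). A call has 1 to 20 rows; each row is the pose to reach, as a shift and turn from the pose commanded when the call began, along the tool's axes at that moment; what a row does not reach only later rows make up. A row lasts 1/8 s, in which the tool goes at most 62.5 mm and 10.7 degrees, less where a joint would pass 70% of its speed; a pose out of reach is approached as far as the arm can. A call with a gripper value outside its range is refused whole. The fingers move at their own pace and stop on an object; "force" is the grip in N (left out, the last holds). Time passes only in rows, so rows that repeat a pose let the fingers close. It gives the time, the measured TCP pose, the force and the opening at its end, in the units of the state.
- status.state(): the state, without advancing time (a new reading comes with each control period).
- viewer.grab_frame(name): name is "scene" or "top" or "wrist"; returns the picture (384x512x3 uint8, red, green, blue); there is no depth.
- viewer.get_calibration(name): a dict with "camera_matrix" (3x3 intrinsics, pixels), "eye" and "rotation" of the camera in the world. Camera axes: x right, y down, z forward; pixel columns grow to the right and rows downward; lengths in mm; the calibration is good to about 2 mm. A picture is of the moment at which its call begins: read the wrist's pose just before it. get_calibration takes no time and is no camera call; for the wrist camera it gives the pose at the moment of the call.
- env.job_done(): hands the job in, once; it reports no verdict.
The state is a dict: "time_s": time; "qpos": joint angles; "qvel": joint speeds; "effort": joint torques, N m; "ee_pos": TCP position; "ee_rot": TCP orientation; "force": force on the tool from outside, world axes, zero at the start; "torque": the same for the moment, N m; "gripper_width": finger opening in mm.
Only numpy, scipy, OpenCV 4.12 (cv2) and the standard library are available. Lean on these libraries where they do the work, as an engineer would, in place of code of your own. Each camera call takes 0.05 s, during which the arm holds its last target.

## Working session

There is one attempt and no reset: what is moved stays moved. The work goes in short steps, Python scripts to look and compute and a tool call to move; the robot and the scene stay as the last step left them, time stands still between calls to the robot, and variables do not carry over. Pictures are saved under pics/ and viewed, and the job is handed in when it is done.

Besides the shell and the picture viewer there is one more tool, called after "Call:" as a command line: name --argument value ..., lists and objects as JSON in quotes. move_arm: Moves the arm, as the interface text tells. Its arguments: {"type":"object","properties":{"moves":{"type":"array","items":{"type":"array"}},"force":{"type":"number"}},"required":["moves"]}

```bash
mkdir -p pics; cat > h.py <<'E'
import numpy as np, cv2
from workcell import status, viewer, env
def grab(n,f):
    im=viewer.grab_frame(n); cv2.imwrite('pics/'+f+'.png',im[:,:,::-1]); return im
def ray(n,u,v,z,c=None):
    c=c or viewer.get_calibration(n)
    K=np.array(c['camera_matrix']);R=np.array(c['rotation']);e=np.array(c['eye'])
    d=R@np.linalg.solve(K,[u,v,1.]); return e+d*(z-e[2])/d[2]
def proj(n,P,c=None):
    c=c or viewer.get_calibration(n)
    K=np.array(c['camera_matrix']);R=np.array(c['rotation']);e=np.array(c['eye'])
    p=K@(R.T@(np.array(P,float)-e)); return p[:2]/p[2]
E
python3 - <<'E'
from h import *
for n in('scene','top','wrist'):
    grab(n,n+'0'); c=viewer.get_calibration(n); print(n,c)
print(status.state())
E
```

```text
scene {'camera_matrix': array([[445.67956041,   0.        , 255.14354699],
       [  0.        , 445.67956041, 183.6459789 ],
       [  0.        ,   0.        ,   1.        ]]), 'eye': array([ -338.81352155, -1135.08952751,   713.81317024]), 'rotation': array([-113.47302773,    0.91123743,  -36.96476122])}
top {'camera_matrix': array([[486.57646557,   0.        , 260.79054603],
       [  0.        , 486.57646557, 188.83800517],
       [  0.        ,   0.        ,   1.        ]]), 'eye': array([ 326.81325275,   22.82860792, 1467.53358952]), 'rotation': array([-172.39258695,   -1.11288116,  -90.50957405])}
wrist {'camera_matrix': array([[315.65981668,   0.        , 258.5416292 ],
       [  0.        , 315.65981668, 192.14727406],
       [  0.        ,   0.        ,   1.        ]]), 'eye': array([139.38883011, 562.73526813, 384.43709576]), 'rotation': array([1.65115858e+02, 6.50672426e-02, 6.88574917e+01])}
{'time_s': 0.15, 'qpos': array([ 6.77810383e+01,  1.83428151e+01,  8.96901213e+01, -1.41086972e-03,
        7.20454180e+01, -1.14692046e+00]), 'qvel': array([ 0.00876766, -0.18517913, -0.24584177,  0.05990688, -0.03712954,
        0.13443807]), 'effort': array([ 1.59005106e-05, -4.12774587e+01, -2.32156044e+01,  7.27730035e-02,
        4.34142910e-02, -1.22897186e-04]), 'ee_pos': array([206.64439625, 536.28349135, 291.61903559]), 'ee_rot': array([ -90.16601067,   89.92163413, -111.23761612]), 'force': array([-0.40871825,  0.34684455,  0.30762798]), 'torque': array([0.03227193, 0.02234024, 0.02718847]), 'gripper_width': 91.0651863471115}
```

```bash
python3 - <<'E'
s=open('h.py').read()
s=s.replace("R=np.array(c['rotation'])","R=Rot.from_euler('xyz',c['rotation'],degrees=True).as_matrix()").replace("import numpy as np, cv2","import numpy as np, cv2\nfrom scipy.spatial.transform import Rotation as Rot")
open('h.py','w').write(s)
E
ls pics
```

```text
scene0.png
top0.png
wrist0.png
```

View pics/scene0.png

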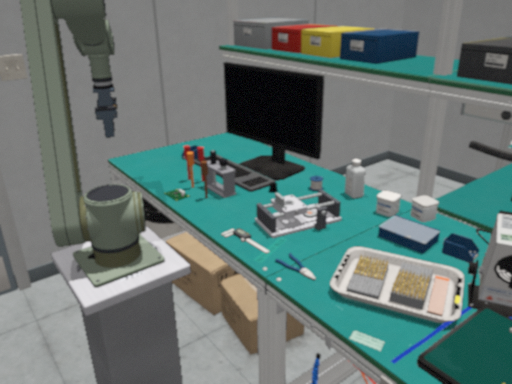

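View pics/top0.png

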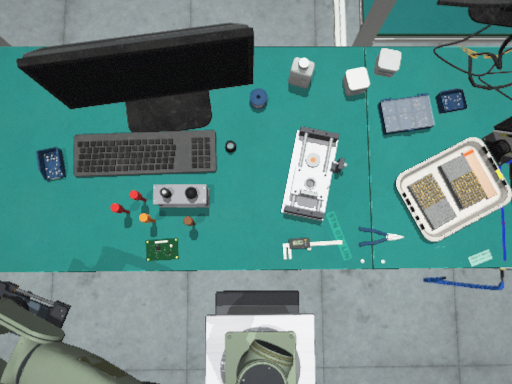

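View pics/wrist0.png

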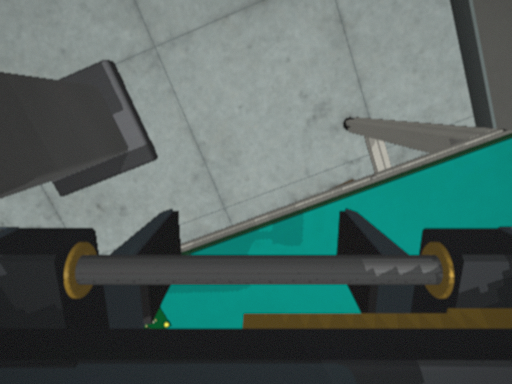

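```bash
python3 - <<'E'
import cv2
im=cv2.imread('pics/top0.png')
cv2.imwrite('pics/t_st.png',cv2.resize(im[115:230,265:365],None,fx=5,fy=5,interpolation=cv2.INTER_CUBIC))
cv2.imwrite('pics/t_rk.png',cv2.resize(im[170:270,105:225],None,fx=6,fy=6,interpolation=cv2.INTER_CUBIC))
im=cv2.imread('pics/scene0.png')
cv2.imwrite('pics/s_a.png',cv2.resize(im[140:250,160:350],None,fx=4,fy=4,interpolation=cv2.INTER_CUBIC))
E
```

```text
(no output)
```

View pics/t_st.png

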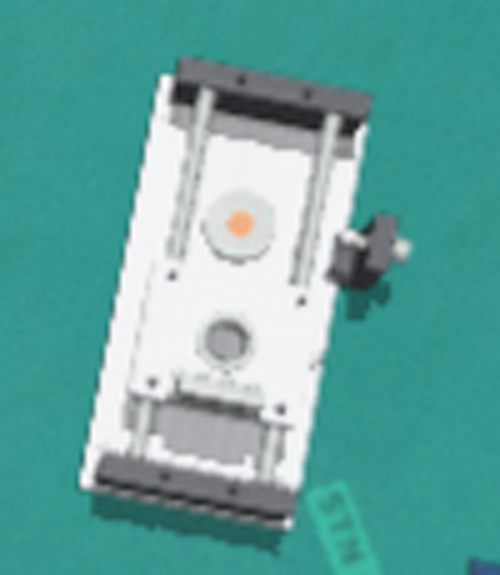

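View pics/t_rk.png

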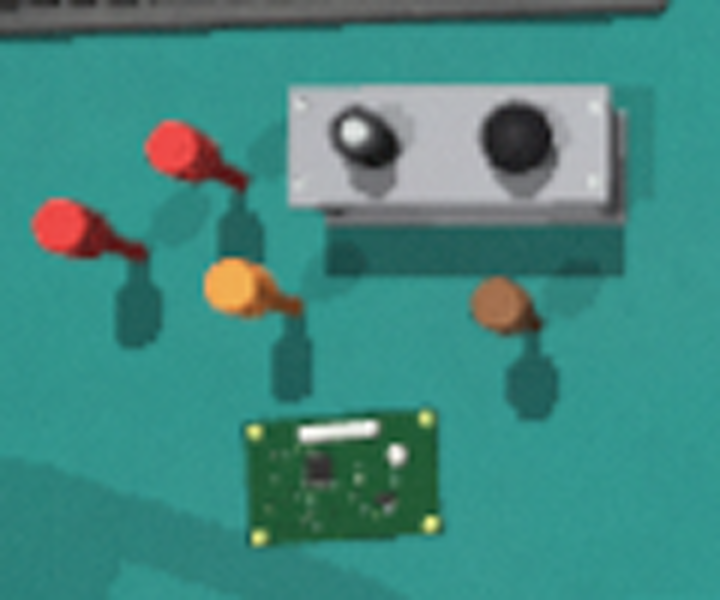

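View pics/s_a.png

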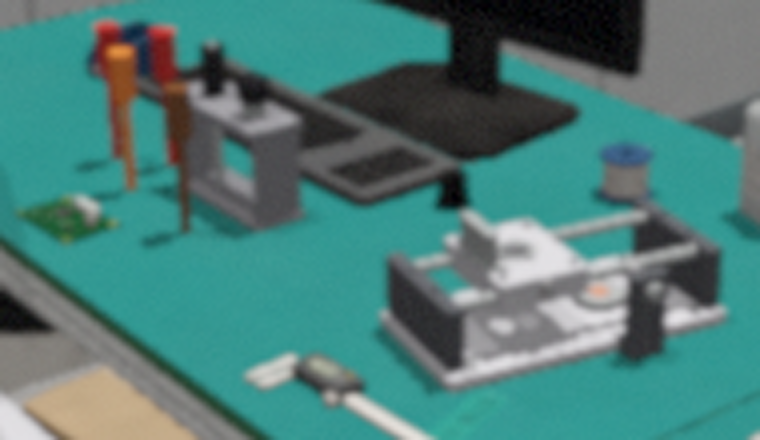

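```bash
python3 - <<'E'
from h import *
f=lambda x,y,z:ray('top',265+(x+.5)/5-.5,115+(y+.5)/5-.5,z).round(1)
# end blocks corners z=68
for n,p in dict(farL=(180,60),farR=(372,97),nearL=(98,485),nearR=(292,520)).items(): print(n,f(*p,68))
print('far block near edge',f(171,97,68),f(360,130,68))
print('collar',f(227,340,78),'disc',f(240,226,20),'fin top L,R far edge',f(182,378,109),f(262,393,109))
b=lambda x,y,z:ray('top',105+(x+.5)/6-.5,170+(y+.5)/6-.5,z).round(1)
for p in((288,86),(610,86),(610,208),(290,208)):print('rack',b(*p,100))
print('ballc',b(517,138,126),'gripTop',b(353,130,150),'gripbase',b(380,150,100))
for n,p,z in(('brown',(500,303),150),('orange',(230,286),150),('board',(343,478),14)):print(n,b(*p,z))
for n,u,v,z in(('loupe',231,146,32),('pliers',380,237,10)):print(n,ray('top',u,v,z).round(1))
print(proj('scene',[0,0,0]))
E
```

```text
farL [ 698.5 -125.4   68. ]
farR [ 675.6 -238.7   68. ]
nearL [446.8 -73.   68. ]
nearR [ 425.7 -184.8   68. ]
far block near edge [ 676.1 -119.7   68. ] [ 655.7 -231.    68. ]
collar [ 529.5 -148.3   78. ] disc [ 607.8 -164.9   20. ] fin top L,R far edge [ 503.5 -118.6  109. ] [ 494.6 -163.6  109. ]
rack [525.2 300.5 100. ]
rack [524.3 149.1 100. ]
rack [466.4 148.7 100. ]
rack [467.4 298.4 100. ]
ballc [496.5 189.4 126. ] gripTop [497.6 260.6 150. ] gripbase [494.6 256.8 100. ]
brown [418.7 193.3 150. ]
orange [427.2 314.5 150. ]
board [342.6 287.   14. ]
loupe [648.9  81.7  32. ]
pliers [ 373.4 -363.3   10. ]
[118.45678674 258.14938041]
```

```bash
cat >> h.py <<'E'
def pose():
    s=status.state(); return np.array(s['ee_pos']),Rot.from_euler('xyz',s['ee_rot'],degrees=True).as_matrix()
def plan(target,yang=None):
    p,R=pose(); d=R.T@(np.array(target)-p)/10
    a=0
    if yang is not None:
        w=np.array([np.cos(np.radians(yang)),np.sin(np.radians(yang)),0]); l=R.T@w
        a=np.arctan2(l[2],l[1])
        a=(a+np.pi/2)%np.pi-np.pi/2
    print('shift cm',d.round(2),'turn rad',round(a,3),'(or +-pi)')
E
python3 - <<'E'
from h import *
p,R=pose();print(R.round(3)); 
print(np.degrees(np.arctan2(R[1,1],R[0,1])))
plan([462,-134,292],78.2)
plan([462,-134,165],78.2)
# brown/orange height by matching scene
print(ray('scene',160+185/4,140+232/4,0),ray('scene',160+132/4,140+188/4,0))
for z in(120,150,170):print(z,proj('scene',[*ray('top',105+500/6,170+303/6,z)[:2],z]), proj('scene',[*ray('top',105+353/6,170+130/6,z)[:2],z]))
E
```

```text
[[-0.     0.36   0.933]
 [-0.001  0.933 -0.36 ]
 [-1.    -0.001 -0.   ]]
68.92839470429637
shift cm [ 3.000e-02 -5.337e+01  4.793e+01] turn rad -0.162 (or +-pi)
shift cm [ 12.73 -53.35  47.93] turn rad -0.162 (or +-pi)
[416.39364364 192.96394947   0.        ] [428.61135723 314.32297127   0.        ]
120 [204.61430529 167.84313156] [213.35861348 157.97726181]
150 [204.16914778 160.57016875] [212.83316582 151.21685246]
170 [203.86747092 155.64138606] [212.47666255 146.63008147]
```

In the top view, the possible probe rods are:
- black cylinder in the rack at (164,192)
- black ball in the rack at (191,193)
- orange at (143,217)
- brown at (188,220)
- red at (117,208) and (135,195)

The black cylinder at (164,192) is the probe. The crop shows its long leaning side, its 150 mm height agrees across both views, and the other black one is a round ball.

The push comes first, so I'll move to a hover in front of the fin with the gripper shut.

Call:
move_arm --moves '[[[0, -10, 9], 0, -1], [[0, -20, 18], 0, -1], [[0, -26, 24], -0.05, -1], [[0, -31, 28], -0.1, -1], [[0, -36, 32], -0.162, -1], [[0, -41, 36.5], -0.162, -1], [[0, -46, 41], -0.162, -1], [[0, -50, 45], -0.162, -1], [[0, -53.3, 47.9], -0.162, -1], [[0, -53.3, 47.9], -0.162, -1], [[0, -53.3, 47.9], -0.162, -1], [[0, -53.3, 47.9], -0.162, -1], [[0, -53.3, 47.9], -0.162, -1], [[0, -53.3, 47.9], -0.162, -1], [[0, -53.3, 47.9], -0.162, -1]]' --force 15

```text
time_s: 2.02
ee_pos: [461.6, -131.9, 292.3]
ee_rot: [135.2, 90.0, 123.5]
force: [-0.5, 0.1, 0.7]
gripper_width: 0.2
```

```bash
python3 - <<'E'
from h import *
print(status.state()['qpos']);plan([462,-134,162],78.2)
grab('wrist','w1');grab('top','top1')
E
```

```text
[-1.73279355e+01  9.74985144e+00  1.01394681e+02  1.92338292e-02
  6.88775233e+01 -9.56312559e+01]
shift cm [13.03 -0.2   0.08] turn rad 0.002 (or +-pi)
```

View pics/w1.png

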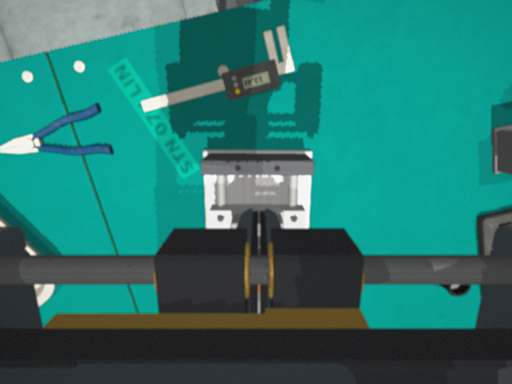

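View pics/top1.png

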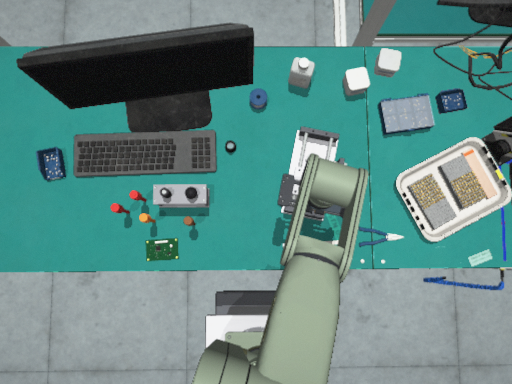

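Wrist view: the shut fingers at (258,235) stand just in front of the carriage fin and are centred on the station. Next I descend and push.

Call:
move_arm --moves '[[[5, -0.1, 0], 0, -1], [[9, -0.2, 0], 0, -1], [[12, -0.2, 0], 0, -1], [[13, -0.2, 0], 0, -1], [[13, -0.2, 0], 0, -1], [[13, -0.2, 0.5], 0, -1], [[13, -0.2, 1.0], 0, -1], [[13, -0.2, 1.5], 0, -1], [[13, -0.2, 2.0], 0, -1], [[13, -0.2, 2.5], 0, -1], [[13, -0.2, 3.0], 0, -1], [[13, -0.2, 3.5], 0, -1], [[13, -0.2, 4.0], 0, -1], [[13, -0.2, 4.5], 0, -1], [[13, -0.2, 5.0], 0, -1], [[13, -0.2, 5.5], 0, -1], [[13, -0.2, 6.0], 0, -1], [[13, -0.2, 6.0], 0, -1]]'

```text
time_s: 4.38
ee_pos: [521.2, -147.3, 162.2]
ee_rot: [16.1, 89.9, 4.3]
force: [0.3, -0.2, -1.1]
gripper_width: 0.7
```

```bash
python3 - <<'E'
from h import *
plan([554,-153.7,162],78.2)
grab('wrist','w2')
E
```

```text
shift cm [0.03 0.04 3.35] turn rad 0.0 (or +-pi)
```

View pics/w2.png

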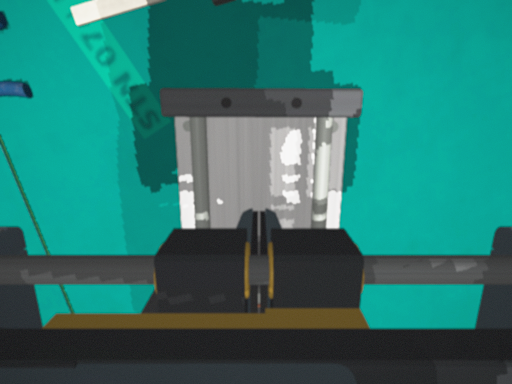

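The fingertips have moved the carriage along, because the near half of the base is now bare. I'll continue through the detent.

Call:
move_arm --moves '[[[0, 0, 0.5], 0, -1], [[0, 0, 1.0], 0, -1], [[0, 0, 1.5], 0, -1], [[0, 0, 1.9], 0, -1], [[0, 0, 2.2], 0, -1], [[0, 0, 2.5], 0, -1], [[0, 0, 2.7], 0, -1], [[0, 0, 2.9], 0, -1], [[0, 0, 3.1], 0, -1], [[0, 0, 3.3], 0, -1], [[0, 0, 3.3], 0, -1]]'

```text
time_s: 5.8
ee_pos: [553.1, -154.0, 162.2]
ee_rot: [12.3, 90.0, 0.5]
force: [-0.8, 1.2, 0.7]
gripper_width: 0.3
```

```bash
python3 - <<'E'
from h import *
plan([554,-153.7,162],78.2)
grab('top','top2');im=grab('scene','s2')
cv2.imwrite('pics/s2c.png',cv2.resize(im[160:250,240:350,::-1],None,fx=6,fy=6,interpolation=cv2.INTER_CUBIC))
E
```

```text
shift cm [0.02 0.05 0.08] turn rad 0.0 (or +-pi)
```

View pics/s2c.png

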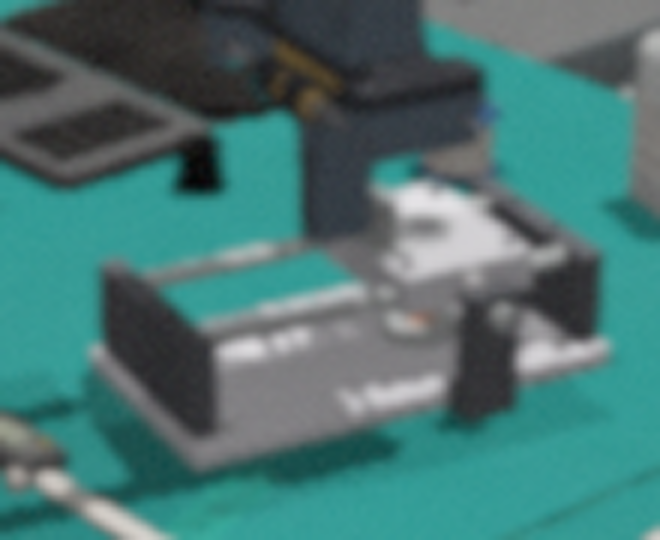

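The scene crop shows the carriage near the far block, but the force is about 0, so it has either just snapped or has not met the detent yet. I'll creep on.

Call:
move_arm --moves '[[[0, 0, 0.15], 0, -1], [[0, 0, 0.3], 0, -1], [[0, 0, 0.3], 0, -1]]'

```text
time_s: 6.28
ee_pos: [553.9, -154.2, 162.2]
ee_rot: [177.7, 89.7, 166.0]
force: [-6.8, 2.6, 5.1]
gripper_width: 0.4
```

Call:
move_arm --moves '[[[0, 0, 0.15], 0, -1], [[0, 0, 0.3], 0, -1], [[0, 0, 0.3], 0, -1]]'

```text
time_s: 6.65
ee_pos: [554.4, -154.3, 162.3]
ee_rot: [178.8, 89.4, 167.1]
force: [-13.2, 3.2, 10.1]
gripper_width: 0.5
```

The force of 13 N along the travel, without motion, is well over the 6 N detent, so the carriage is at its stop. I'll back off, rise and go to a hover over the rack.

Call:
move_arm --moves '[[[0, 0, -1], 0, -1], [[0, 0, -2], 0, -1], [[-3, 0, -2.5], 0, -1], [[-7, 0, -2.5], 0, -1], [[-12, 0, -2.5], 0, -1], [[-13, 0, -2.5], 0, -1], [[-13, 0, -2.5], 0, -1]]'

```text
time_s: 7.52
ee_pos: [534.2, -150.2, 292.4]
ee_rot: [-3.0, 89.9, -14.8]
force: [-0.8, -0.0, -0.3]
gripper_width: 0.5
```

```bash
python3 - <<'E'
from h import *
print(status.state()['qpos'])
plan([496,259,290],0)
E
```

```text
[-1.68907633e+01  1.64555524e+01  9.23162195e+01  3.42922081e-03
  7.11392757e+01 -9.50999433e+01]
shift cm [  0.22  39.27 -12.1 ] turn rad 1.365 (or +-pi)
```

Call:
move_arm --moves '[[[0, 5, -1.5], 0.17, -1], [[0, 10, -3], 0.34, -0.5], [[0, 15, -4.5], 0.52, 0], [[0, 20, -6], 0.7, 0.2], [[0, 25, -7.5], 0.88, 0.2], [[0, 30, -9.2], 1.05, 0.2], [[0, 35, -10.7], 1.22, 0.2], [[0.2, 39.3, -12.1], 1.365, 0.2], [[0.2, 39.3, -12.1], 1.365, 0.2], [[0.2, 39.3, -12.1], 1.365, 0.2], [[0.2, 39.3, -12.1], 1.365, 0.2], [[0.2, 39.3, -12.1], 1.365, 0.2]]'

```text
time_s: 9.02
ee_pos: [496.1, 258.3, 290.2]
ee_rot: [-36.7, 90.0, -126.8]
force: [-0.6, -0.4, -0.2]
gripper_width: 54.8
```

```bash
python3 - <<'E'
from h import *
plan([496,259,290],0)
im=grab('top','top3');grab('wrist','w3')
cv2.imwrite('pics/t3c.png',cv2.resize(im[115:230,265:365,::-1],None,fx=5,fy=5,interpolation=cv2.INTER_CUBIC))
E
```

```text
shift cm [ 0.02 -0.01 -0.07] turn rad -0.001 (or +-pi)
```

View pics/t3c.png

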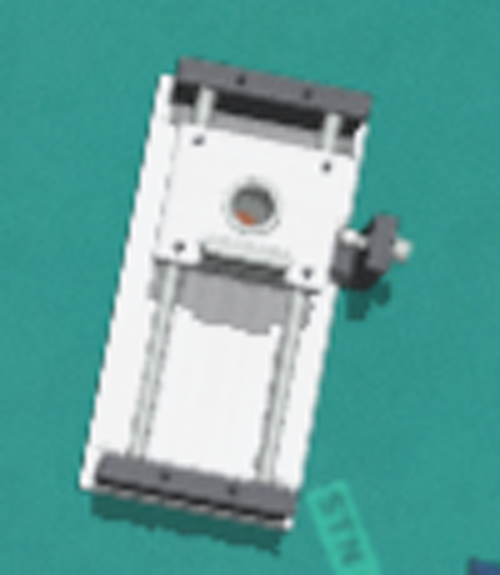

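View pics/w3.png

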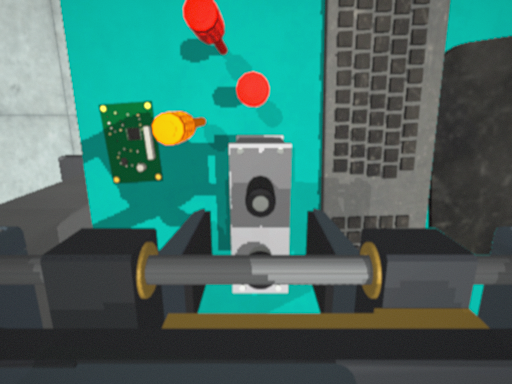

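Carriage home: the collar is at crop (250,206), over the disc, with the plate close to the far block. Wrist view: the probe grip is at about (260,200) between the fingers, and the ball knob sits behind it at (261,265).

```bash
python3 - <<'E'
from h import *
f=lambda x,y,z:ray('top',265+(x+.5)/5-.5,115+(y+.5)/5-.5,z).round(1)
print('collar',f(250,206,78))
im=cv2.imread('pics/w3.png')
cv2.imwrite('pics/w3c.png',cv2.resize(im[120:300,200:320],None,fx=4,fy=4,interpolation=cv2.INTER_CUBIC)[:600])
for v,z in((204,150),(180,100)): print(ray('wrist',260,v,z))
E
```

```text
collar [ 608.3 -163.5   78. ]
[497.39231457 259.80812184 150.        ]
[497.64211355 267.55201418 100.        ]
```

View pics/w3c.png

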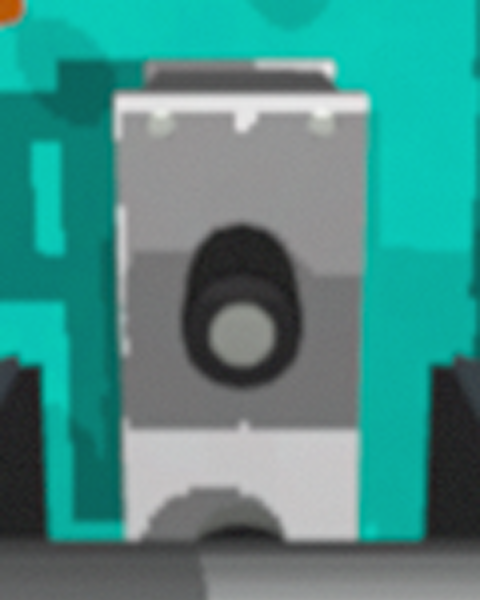

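Call:
move_arm --moves '[[[3, 0, -0.1], 0, 0.2], [[6, 0, -0.1], 0, 0.2], [[8.5, 0, -0.1], 0, 0.2], [[10.2, 0, -0.1], 0, 0.2], [[10.2, 0, -0.1], 0, 0.2], [[10.2, 0, -0.1], 0, -0.2], [[10.2, 0, -0.1], 0, -0.4], [[10.2, 0, -0.1], 0, -0.6], [[10.2, 0, -0.1], 0, -0.8], [[10.2, 0, -0.1], 0, -1], [[10.2, 0, -0.1], 0, -1], [[10.2, 0, -0.1], 0, -1]]' --force 25

```text
time_s: 10.62
ee_pos: [496.3, 260.5, 188.8]
ee_rot: [117.5, 89.9, 27.5]
force: [0.4, -0.1, 4.9]
gripper_width: 23.9
```

```bash
python3 - <<'E'
from h import *
plan([496,259,318],0)
grab('wrist','w4')
E
```

```text
shift cm [-1.292e+01 -1.000e-02  1.400e-01] turn rad 0.0 (or +-pi)
```

View pics/w4.png

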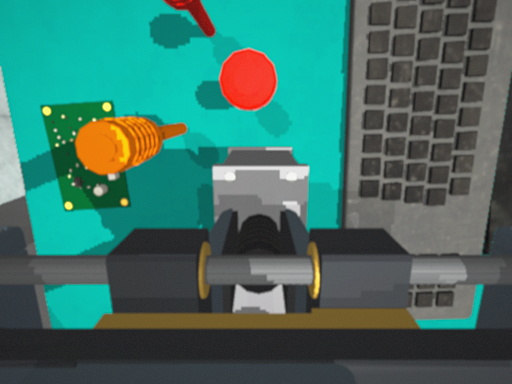

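Grasped: the opening is 23.9 mm, matching the 24 mm grip. Lifting straight up.

Call:
move_arm --moves '[[[-0.5, 0, 0], 0, -1], [[-1.5, 0, 0], 0, -1], [[-3, 0, 0], 0, -1], [[-5, 0, 0], 0, -1], [[-7, 0, 0], 0, -1], [[-9, 0, 0], 0, -1], [[-11, 0, 0], 0, -1], [[-13, 0, 0], 0, -1], [[-14, 0, 0], 0, -1], [[-14.5, 0, 0], 0, -1], [[-14.5, 0, 0], 0, -1]]'

```text
time_s: 12.05
ee_pos: [495.8, 260.3, 333.2]
ee_rot: [-75.1, 90.0, -165.1]
force: [0.2, -0.6, -0.5]
gripper_width: 23.7
```

```bash
python3 - <<'E'
from h import *
plan([608,-164,334],-101.8)
plan([608,-164,334],-11.8)
grab('wrist','w5');im=grab('scene','s5')
cv2.imwrite('pics/s5c.png',cv2.resize(im[90:220,150:290,::-1],None,fx=5,fy=4.6,interpolation=cv2.INTER_CUBIC)[:600])
E
```

```text
shift cm [-0.08 11.22 42.43] turn rad -1.365 (or +-pi)
shift cm [-0.08 11.22 42.43] turn rad 0.206 (or +-pi)
```

View pics/w5.png

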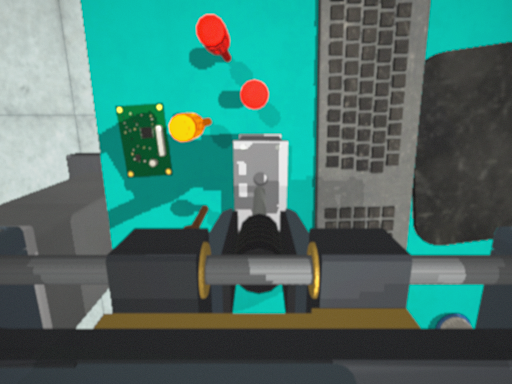

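View pics/s5c.png

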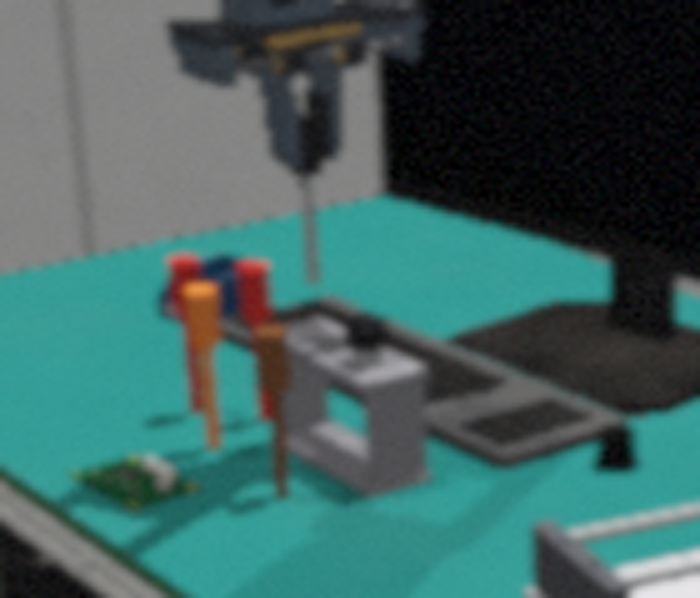

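The probe is clear of the rack and upright, with its tip at wrist pixel (261,178); the ball rod is still in place. I'll lift 3 cm more to clear the ball, then carry it over.

Call:
move_arm --moves '[[[-1.5, 0, 0], 0, -1], [[-3, 0, 0.5], 0, -1], [[-3, 0.6, 3], 0, -1], [[-3, 1.6, 6], 0, -1], [[-3, 2.6, 10], 0.05, -1], [[-3, 3.7, 14], 0.1, -1], [[-3, 4.8, 18], 0.15, -1], [[-3, 5.9, 22], 0.206, -1], [[-3, 7, 26], 0.206, -1], [[-3, 8, 30], 0.206, -1], [[-3, 9, 34], 0.206, -1], [[-3, 10, 37.5], 0.206, -1], [[-3, 10.7, 40], 0.206, -1], [[-3, 11, 41.5], 0.206, -1], [[-3, 11.2, 42.4], 0.206, -1], [[-3, 11.2, 42.4], 0.206, -1], [[-3, 11.2, 42.4], 0.206, -1], [[-3, 11.2, 42.4], 0.206, -1]]'

```text
time_s: 14.4
ee_pos: [607.9, -162.9, 363.4]
ee_rot: [174.2, 90.0, 72.5]
force: [0.5, -0.0, -0.7]
gripper_width: 23.3
```

```bash
python3 - <<'E'
from h import *
p,R=pose();print(p,R.round(3)); grip=p+60*R[:,0]; tip=p+(60+123.8)*R[:,0]
print('tip',tip,'proj',proj('wrist',tip),'hole',proj('wrist',[608.3,-163.5,78]))
im=grab('wrist','w6')
cv2.imwrite('pics/w6c.png',cv2.resize(im[110:230,200:330,::-1],None,fx=5,fy=5,interpolation=cv2.INTER_CUBIC))
E
```

```text
[ 607.87213178 -162.90202544  363.39380884] [[ 0.     0.979 -0.204]
 [ 0.    -0.204 -0.979]
 [-1.     0.    -0.   ]]
tip [ 607.88782951 -162.85224769  179.59381625] proj [258.53114335 191.27391384] hole [258.96237977 170.54205242]
```

View pics/w6.png

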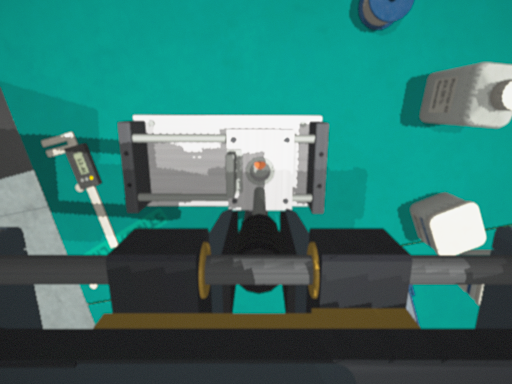

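View pics/w6c.png

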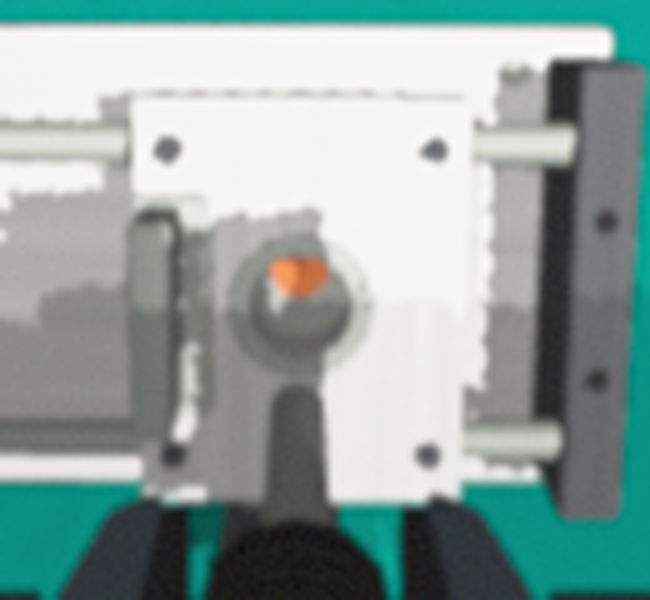

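In the wrist crop the collar centre is at (301,306) and the probe tip at about (299,410). Both lie within 1 px of my predictions, with the same small bias. I'll lower to just above the collar and look again.

Call:
move_arm --moves '[[[1, 0, 0], 0, -1], [[2.5, 0.05, 0.05], 0, -1], [[4, 0.05, 0.05], 0, -1], [[5.5, 0.05, 0.05], 0, -1], [[7, 0.05, 0.05], 0, -1], [[8, 0.05, 0.05], 0, -1], [[8.5, 0.05, 0.05], 0, -1], [[8.5, 0.05, 0.05], 0, -1], [[8.5, 0.05, 0.05], 0, -1]]'

```text
time_s: 15.58
ee_pos: [608.6, -164.4, 278.8]
ee_rot: [90.4, 89.9, -11.4]
force: [-0.3, 0.2, -0.5]
gripper_width: 23.7
```

```bash
python3 - <<'E'
from h import *
p,R=pose(); tip=p+(60+123.8)*R[:,0]
print('tip',tip,'proj',proj('wrist',tip),'hole',proj('wrist',[608.3,-163.5,78]))
im=grab('wrist','w7');s=grab('scene','s7')
cv2.imwrite('pics/w7c.png',cv2.resize(im[110:210,200:320,::-1],None,fx=6,fy=6,interpolation=cv2.INTER_CUBIC))
cv2.imwrite('pics/s7c.png',cv2.resize(s[150:230,250:350,::-1],None,fx=7,fy=7,interpolation=cv2.INTER_CUBIC))
E
```

```text
tip [ 608.85784896 -164.40194599   95.03290068] proj [258.55345855 191.27112364] hole [257.76440094 185.9782688 ]
```

View pics/w7c.png

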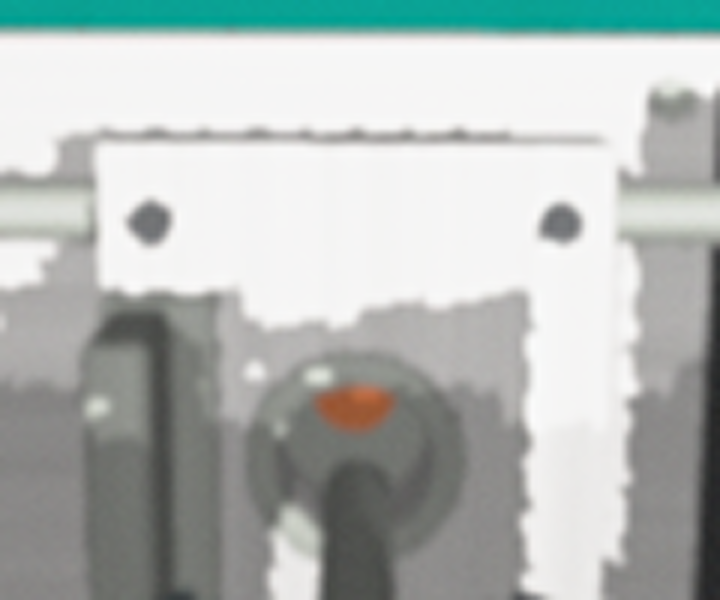

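View pics/s7c.png

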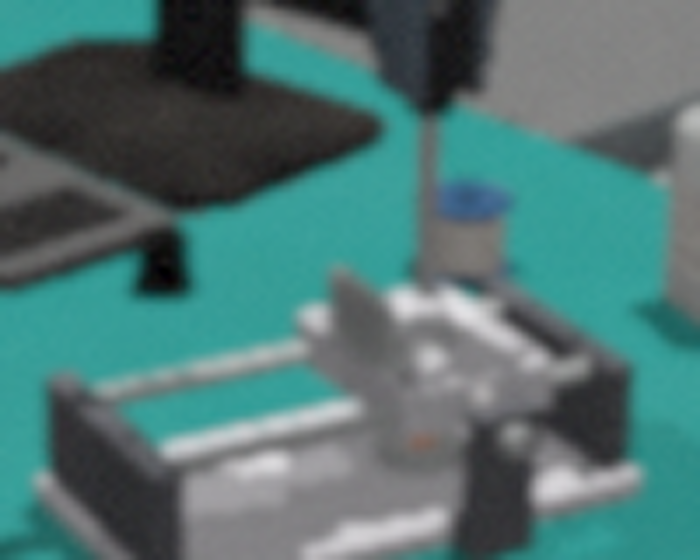

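```bash
python3 - <<'E'
from h import *
p,R=pose(); tip=p+(60+123.8)*R[:,0]
h=ray('wrist',258.8,185.6,78)
print(p,'tip model',tip,'hole w',h,'tip seen',ray('wrist',258.7,192.3,95),ray('wrist',258.7,191.3,95))
im=cv2.imread('pics/w7.png');g=cv2.cvtColor(im,cv2.COLOR_BGR2GRAY)
for t,z in((tip,95),):
  q=proj('scene',t);print('scene tip crop',(q-[250,150]+.5)*7-.5, 'hole',(proj('scene',[608.3,-163.5,78])-[250,150]+.5)*7-.5)
q=[proj('wrist',[608.8+18*np.cos(a),-164+18*np.sin(a),78]) for a in np.arange(0,6.3,np.pi/2)]
print((np.array(q)-[200,110]+.5)*6-.5)
E
```

```text
[ 608.56332744 -164.33167924  278.85732488] tip model [ 608.79049559 -164.38187773   95.05747212] hole w [ 609.27917755 -163.31909637   78.        ] tip seen [ 608.7209405  -165.36157863   95.        ] [ 608.91373593 -164.44391015   95.        ]
scene tip crop [425.43828445 299.77657415] hole [422.20735538 331.99714051]
[[463.91299705 438.12529062]
 [329.68342069 351.97849139]
 [243.24265299 483.25006215]
 [376.10021993 566.327085  ]
 [463.91299705 438.12529062]]
```

The back-projected hole is at (609.2,-163.4) by the wrist and (608.3,-163.5) by the top view. The tip is at (608.8,-164.4), which is within about 1 mm. I'll apply a 0.9 mm correction and lower part-way into the bore.

Call:
move_arm --moves '[[[0, 0, -0.05], 0, -1], [[0, 0, -0.09], 0, -1], [[0.5, 0, -0.09], 0, -1], [[1, 0, -0.09], 0, -1], [[1.5, 0, -0.09], 0, -1], [[2, 0, -0.09], 0, -1], [[2.5, 0, -0.09], 0, -1], [[2.5, 0, -0.09], 0, -1], [[2.5, 0, -0.09], 0, -1]]'

```text
time_s: 16.8
ee_pos: [608.6, -163.4, 253.4]
ee_rot: [104.4, 90.0, 2.6]
force: [-0.7, -0.5, -0.2]
gripper_width: 23.8
```

```bash
python3 - <<'E'
from h import *
p,R=pose(); tip=p+(60+123.8)*R[:,0]
print('tip',tip)
im=grab('wrist','w8');s=grab('top','t8')
cv2.imwrite('pics/w8c.png',cv2.resize(im[110:230,200:320,::-1],None,fx=5,fy=5,interpolation=cv2.INTER_CUBIC))
for z,r in((78,18),(78,12.5),(78,5)):
  c=(609,-163.5) if r>5 else tip[:2]
  q=np.array([proj('wrist',[c[0]+r*np.cos(a),c[1]+r*np.sin(a),z]) for a in np.linspace(0,6.28,60)])
  q=(q-[200,110]+.5)*5-.5;print(z,r,q.min(0),q.max(0))
E
```

```text
tip [ 608.69690723 -163.41390876   69.56876785]
78 18 [194.02510942 320.08958659] [398.32268797 517.37061319]
78 12.5 [225.25107522 351.09391675] [367.10580468 488.07473718]
78 5 [266.00613024 392.74208475] [322.74752927 447.53036598]
```

View pics/w8c.png

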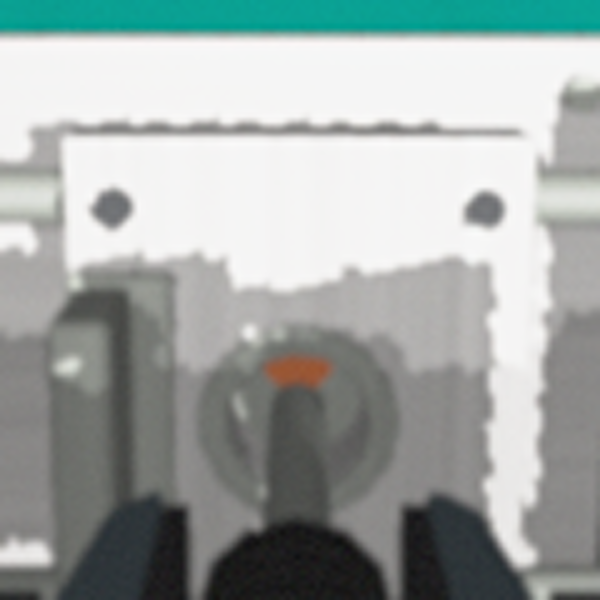

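Wrist crop: the collar spans columns 197–400 (centre 298) and the stem centre is also at 298, with no contact force. Lowering the remaining 3.4 cm.

Call:
move_arm --moves '[[[0.5, 0, 0], 0, -1], [[1, 0, 0], 0, -1], [[1.5, 0, 0], 0, -1], [[2, 0, 0], 0, -1], [[2.5, 0, 0], 0, -1], [[3, 0, 0], 0, -1], [[3.4, 0, 0], 0, -1], [[3.4, 0, 0], 0, -1], [[3.4, 0, 0], 0, -1], [[3.4, 0, 0], 0, -1], [[3.4, 0, 0], 0, -1]]'

```text
time_s: 18.27
ee_pos: [608.6, -163.4, 219.4]
ee_rot: [100.7, 90.0, -1.1]
force: [1.0, -0.2, -0.5]
gripper_width: 23.5
```

```bash
python3 - <<'E'
from h import *
st=status.state();print(st['force'],st['gripper_width'],np.abs(st['qvel']).max())
p,R=pose(); tip=p+(60+123.8)*R[:,0]
print('tip',tip)
im=grab('wrist','w9');s=grab('scene','s9');t=grab('top','t9')
a=cv2.resize(im[110:230,200:320,::-1],None,fx=4,fy=4,interpolation=cv2.INTER_CUBIC)
b=cv2.resize(s[160:230,260:316,::-1],(384,480),interpolation=cv2.INTER_CUBIC)
cv2.imwrite('pics/j9.png',np.hstack([a[:,:400],b]))
for n,z in (('tip',tip[2]),('s60',51),('top',78)): 
  q=proj('scene',[*tip[:2],z]); print(n,(q-[260,160])*6.857+[400,0])
print(proj('scene',[608,-164,20]))
q=np.array([proj('wrist',[609+18*np.cos(a),-163.5+18*np.sin(a),78]) for a in np.linspace(0,6.28,60)])
q=(q-[200,110]+.5)*4-.5;print(q.min(0),q.max(0))
E
```

```text
[ 0.99748801 -0.17569815 -0.53761142] 23.53296431370675 0.14521068013382624
tip [ 608.63848545 -163.39688192   35.60255117]
tip [739.58717958 331.44816066]
s60 [740.61437069 303.32494563]
top [742.43604422 253.44979002]
[309.3585615  212.57686325]
[145.24740554 291.96469771] [330.74770432 469.36059088]
```

View pics/j9.png

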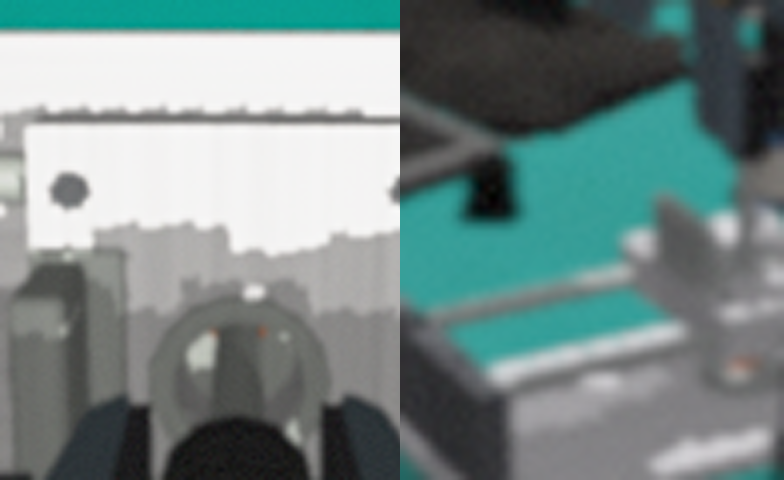

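```bash
python3 - <<'E'
from h import *
s=cv2.imread('pics/s9.png')
cv2.imwrite('pics/s9c.png',cv2.resize(s[170:230,275:345],None,fx=10,fy=10,interpolation=cv2.INTER_CUBIC))
for z in(78,51,35.6,20):print(z,(proj('scene',[608.7,-163.4,z])-[275,170]+.5)*10)
E
```

```text
78 [354.53768434 274.57575261]
51 [351.88006218 347.3106806 ]
35.6 [350.38125521 388.33066378]
20 [348.87539731 429.54362021]
```

View pics/s9c.png

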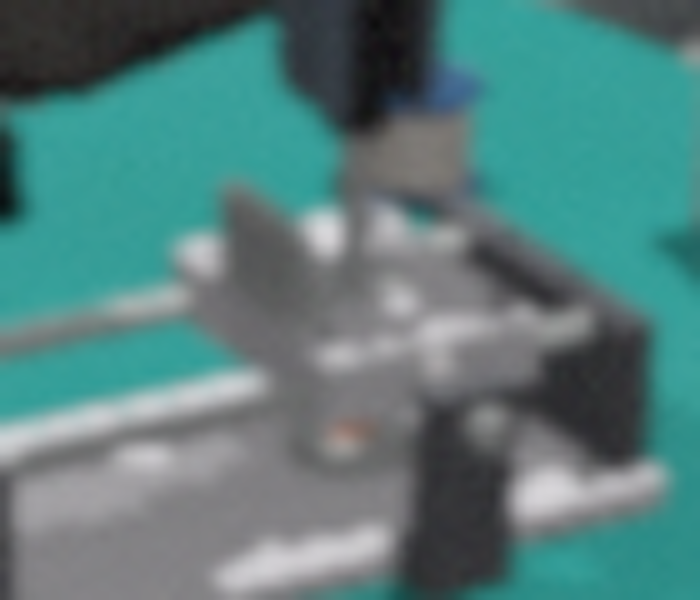

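The scene crop shows the stem going down into the collar at (355,270), with the target's orange centre at (350,430) still free below it. Everything agrees, so I'm handing in.

```bash
python3 -c "
from h import *
print(env.job_done()); s=status.state(); print(s['time_s'],s['ee_pos'],s['force'],s['gripper_width'])"
```

```text
the job is handed in; nothing more can be done
None
the job is handed in; nothing more can be done
```

I pushed the carriage home, took the black cylindrical-grip probe from the rack, and lowered it through the guide hole. The job was handed in at about 18.4 s with the arm still holding the probe; no verdict was reported.

**Last checks:**
- **Carriage:** it stood still against a 13 N push, well over the 6 N detent. The top view then showed the collar directly over the target disc.
- **Grip:** the opening was 23.5 mm on the 24 mm grip.
- **Centring:** in the wrist view the stem and the collar shared the same centre column. The wrist and top estimates of the hole differ by about 1 mm, so I take the tip to be within about 1 mm of the hole's axis.
- **Height and tilt:** the tip was at about 35.6 mm, worked out from the arm's pose and the height of the grasp. The tool stood within 0.1° of vertical.
- **Contact:** the wrist force stayed around 1 N, which is the usual noise level, so it showed no contact with the station.

**Less certain:** in the scene view the tip under the carriage was too blurred to measure on its own. That view only confirmed that the stem enters the collar and that the target below looks free. I last saw the ball-topped rod in the rack just after the lift. I did not measure it, the board, the loupe or the pliers again at the end.

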